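# Open the adhesive bay of the light-protected syringe box

### The job

Open the bay of the two-bay syringe box that holds the orange adhesive syringe, ready for the next bond: press down that bay's red release tab with the fingertips so that its amber lid springs up, then push that lid right over, past upright, until it rests fully open on its stop. Keep the other bay shut so that its syringe stays out of the light, leave both syringes lying in their bays, and do not shove, tip or lift the box or disturb the things around it.

Things in the scene. Friction and masses are not known exactly. Their poses are not given: they have to be found in the camera images.
- box: grey two-bay syringe box, loose on rubber feet, 2.5 kg, 150 mm deep (x), 150 mm wide (y), rim 46 mm high, 52 mm with lids closed. Origin: centre of its underside; z up; -x is the front with the two red tabs, +y the left bay seen from the front. Bays side by side, centred at y = +37.5 (left) and -37.5 mm (right). About 8 N at the top of an open lid tips it
- bay_left (a point): centre of the left bay's nest floor, 12 mm above the box's underside; axes as the box
- bay_right (a point): the same point of the right bay
- lid_left (a joint): left lid, amber pane in a black frame, 150 long (x) x 71 x 6 mm, hinge axis along the box's y at box x = +70, z = 49 mm. 0 shut and latched, grows as the front edge rises, 1.57 upright, 1.9 stop, lying back. Unlatched, a spring pin lifts it to about 0.5; beyond that it swings free (under 1.5 N at the edge): it drops back if let go before upright, falls on to its stop past upright
- lid_right (a joint): right lid, same as the left
- lid_edge_left (a point): middle of the left lid's front edge, on its underside, 146 mm from the hinge axis; moves with the lid; axes as the lid (closed: as the box; x from edge to hinge, z out of its outer face)
- lid_edge_right (a point): the same point of the right lid
- tab_left (a joint): left release lever, red: a level pad 30 mm long (x), 34 mm wide (y), its outer end 122 mm from the box's middle; at its inner end an upright arm with a hook over the lid. Tips about a pin along y at box x = -88, z = 34 mm. 0 rest, grows as the pad goes down, 0.42 its end; the lid lets go at about 0.3 (pad centre 6 mm down). Springs back: 3 N to start, 6 N at the end, at the pad centre
- tab_right (a joint): right release lever, same as the left
- pad_left (a point): middle of the top face of the left tab's pad, at box x = -108 mm and 37 mm above the bench at rest; moves with the tab
- pad_right (a point): the same point of the right tab
- syringe_adhesive: orange (amber) adhesive syringe with a black cap and a dark blue plunger, 124 mm long, 27 mm thick, lying along the box's x in one of the bays, seen through the amber lid. Origin: centre of its underside
- syringe_clear: slimmer whitish clear syringe with a blue tip cap, 109 mm long, 23 mm thick, lying in the other bay. Origin: centre of its underside
- jar_beads: bystander: white screw-top jar, 47 mm across, 45 mm high, beside the box's left wall. Origin: centre of its underside
- pen_blue: bystander: blue and white ball pen, 138 mm long, 12 mm thick, beside the box's right wall
- bottle_primer: bystander: amber dropper bottle, 34 mm across, 88 mm high, behind the box
- tape_kapton: bystander: roll of orange tape, 60 mm across, 12 mm high, behind the box
- wipe_pack: bystander: white pack of wipes, 65 by 100 by 46 mm, behind the box to the right

How it is judged:
By the outcome, as a careful person would: the job done as asked, in the order asked, and still so for the second after the job is handed in, with the robot touching nothing.
It also fails if it takes over 48 s, if anything falls off the work surface, if the arm or the gripper's body presses on something with over 40 N, if the wrist force passes 120 N, or if a joint passes its speed limit or range.

### The arm

A 6-joint arm with a two-finger parallel gripper is mounted at the origin on a cart in front of the work surface, level with it; the furniture and walls round the work are solid. World frame = base frame: x ahead of the robot, y to its left, z up, the work surface at z = 0. Lengths are in m, angles in rad, forces in N, time in s.
With the tool pointing down it reaches from about 0.25 to 0.775 m from the base axis. Payload 4 kg.
Tool frame: the origin (TCP) lies at the centre of the arm's flange, where the gripper is bolted on; the fingertips stand 199 mm ahead of it and the grasp point (between the pads) lies 180 mm ahead of it; z points along the fingers, y is the line along which they close (so a half turn about z gives the same grasp; the last joint's range is limited). The gripper opens to 94 mm and grips with 3 to 60 N. Pads are 16 mm wide; open, the fingers measure 119 mm over their backs; the gripper's body (75 mm by 177 mm) begins 78 mm behind the grasp point.
Start: joints at [-1.363, 0.087, 1.371, -0, 1.684, -0.103], TCP at [0.168, -0.524, 0.405] pointing down, gripper open.
Joint ranges: [-3.1, 3.1], [-0.76, 2.03], [0.27, 2.55], [-1.08, 4.22], [0.17, 2.65], [-2.57, 2.57]. Speed limits (rad/s): [2.79, 2.79, 3.14, 3.14, 3.14, 3.14].

### API

Orientations are given as [roll, pitch, yaw] about the fixed x, y, z axes, in that order (R = Rz(yaw) Ry(pitch) Rx(roll)).
In Python, from bench import manip gives the robot as it stands.
- The arm moves only by the tool step_arm, never from a script. Its argument "plan" is a list of rows, each an object with "travel": the shift along the world's x, y, z in mm, a list of three; "spin": the turn about the world's z in rad. In form: [{"travel": [dx, dy, dz], "spin": spin}, ...]. A call has 1 to 12 rows; each row is the pose to reach, as a shift and turn from the pose commanded when the call began; what a row does not reach only later rows make up. A row lasts 1/8 s, in which the tool goes at most 62.5 mm and 10.7 degrees, less where a joint would pass 70% of its speed; a pose out of reach is approached as far as the arm can. A call with a gripper value outside its range is refused whole. "claw" is the opening, from 0 (shut) to 1 (fully open), set as the call begins (left out, the last holds). The fingers move at their own pace and stop on an object; "force" is the grip in N (left out, the last holds). Time passes only in rows, so rows that repeat a pose let the fingers close. It gives the time, the measured TCP pose, the force, the opening and the grip force at its end, in the units of the state.
- manip.get_obs(): the state, without advancing time (a new reading comes with each control period).
- manip.grab_frame(name): name is "side" or "top"; returns a dict with "pixels" (480x640x3 uint8, blue, green, red), "K" (3x3 intrinsics, pixels), "k1" (the pictures are not rectified: a ray, as slopes to the right and down, at radius r is drawn at 1 + k1 r^2 times it, then the intrinsics apply), "xyz" and "attitude" of the camera in the world. Camera axes: x right, y down, z forward; pixel columns grow to the right and rows downward; lengths in m; the calibration is good to about 2 mm. A picture is of the moment at which its call begins. There is no depth.
- manip.sign_off(): hands the job in; it is judged then, once.
The state is a dict: "time": time; "qpos": joint angles; "joint_velocities": joint speeds; "joint_efforts": joint torques, N m; "ee_pos": TCP position; "orientation": TCP orientation; "ft_force": force on the tool from outside, world axes, zero at the start; "torque": the same for the moment, N m; "width": finger opening in m; "gripper_force": force on a finger pad.
Only numpy, scipy, OpenCV 4.12 (cv2) and the standard library are available. Lean on these libraries where they do the work, as an engineer would, in place of code of your own. Each camera call takes 0.05 s, during which the arm holds its last target. There are 200 camera calls.

## Working session

There is one attempt and no reset: what is moved stays moved. The work goes in short steps, Python scripts to look and compute and a tool call to move; the robot and the scene stay as the last step left them, time stands still between calls to the robot, and variables do not carry over. Pictures are saved under pics/ and viewed, at most 10 in all, crops included, and the job is handed in when it is done.

Besides the shell and the picture viewer there is one more tool, called after ">>>" by a JSON object that holds its "method" and its "body". step_arm: Moves the arm, as the interface text tells. Its arguments: {"type":"object","properties":{"plan":{"type":"array","items":{"type":"object","properties":{"travel":{"type":"array","items":{"type":"number"}},"spin":{"type":"number"}}}},"claw":{"type":"number"},"force":{"type":"number"}},"required":["plan"]}

```bash
mkdir -p pics; cat > h.py <<'E'
import numpy as np, cv2
from scipy.spatial.transform import Rotation as R
from bench import manip
def snap(n,f=None):
    c=manip.grab_frame(n)
    if f: cv2.imwrite('pics/'+f,c['pixels'])
    np.savez('cam_'+n,**{k:np.array(v) for k,v in c.items()})
    return c
def load(n): return dict(np.load('cam_'+n+'.npz'))
def rot(c):
    a=np.array(c['attitude']); return a if a.shape==(3,3) else R.from_euler('xyz',a).as_matrix()
def proj(c,P):
    p=(np.atleast_2d(P)-c['xyz'])@rot(c); s=p[:,:2]/p[:,2:]
    s=s*(1+float(c['k1'])*(s**2).sum(1,keepdims=True)); K=np.array(c['K'])
    return s@K[:2,:2].T+K[:2,2]
def ray(c,uv,z):
    K=np.array(c['K']); d=(np.array(uv,float)-K[:2,2])/[K[0,0],K[1,1]]; s=d.copy()
    for _ in range(20): s=d/(1+float(c['k1'])*(s@s))
    v=rot(c)@np.r_[s,1]; o=np.array(c['xyz']); return o+v*(z-o[2])/v[2]
E
python3 - <<'E'
from h import *
for n in('top','side'):
    c=snap(n,n+'0.png'); print(n,c['xyz'],c['attitude'],c['k1'],np.array(c['K']).tolist())
print(manip.get_obs())
E
```

```text
top [ 0.51567839 -0.20242543  0.89621758] [-3.03512815 -0.01695949 -1.55741883] -0.09122295463304746 [[475.47579864131376, 0.0, 314.15518639910533], [0.0, 475.47579864131376, 236.49056123738035], [0.0, 0.0, 1.0]]
side [ 0.48237629 -0.99353427  0.42756456] [-2.00603935 -0.00906362 -0.177418  ] -0.1510505881937887 [[547.0746556219628, 0.0, 326.8151650344844], [0.0, 547.0746556219628, 238.1620433218049], [0.0, 0.0, 1.0]]
{'time': 0.1, 'qpos': array([-1.36312547e+00,  8.79044172e-02,  1.37208745e+00, -4.39833159e-05,
        1.68363653e+00, -1.03074710e-01]), 'joint_velocities': array([ 1.61644225e-03, -9.25499155e-04, -2.85123943e-03,  1.84210222e-03,
        2.71478986e-05, -5.86696505e-04]), 'joint_efforts': array([ 2.70323646e-03, -3.41252589e+01, -3.03301084e+01,  7.20254774e-02,
        3.05213663e-02, -9.75736612e-05]), 'ee_pos': array([ 0.16815451, -0.52355911,  0.40361604]), 'orientation': array([-3.13956322e+00, -1.65980248e-04,  3.10740488e-01]), 'ft_force': array([ 0.64931064, -0.24874386, -0.06198621]), 'torque': array([ 0.03056428,  0.00348871, -0.01603573]), 'gripper_force': 0.0, 'width': 0.09396570288010453}
```

View pics/top0.png

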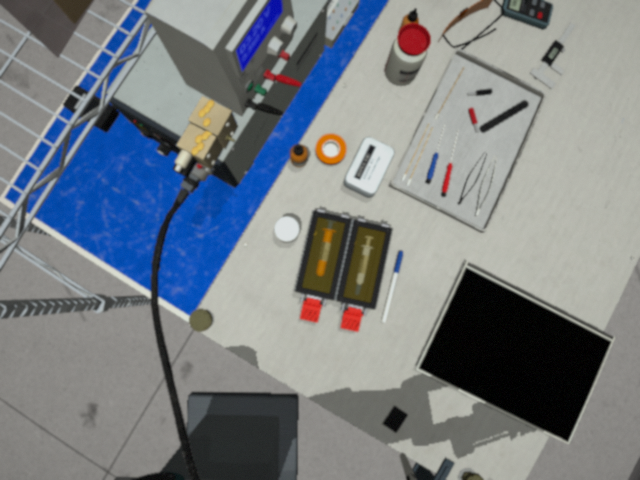

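View pics/side0.png

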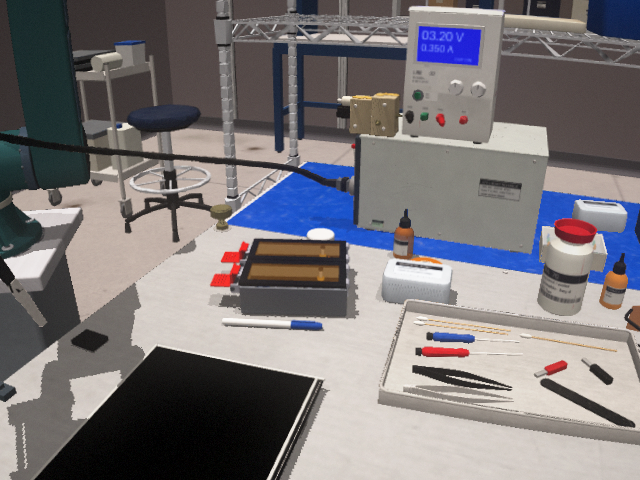

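The top view shows the orange syringe at about (325,250), in the left bay. Its red tab is at (312,309), and the other tab is at (352,318). Next I'll zoom in for the box pose.

```bash
python3 - <<'E'
from h import *
c=load('top'); im=c['pixels'][190:340,270:410]
cv2.imwrite('pics/z1.png',cv2.resize(im,None,fx=4,fy=4,interpolation=cv2.INTER_CUBIC))
c=load('side'); im=c['pixels'][220:325,200:360]
cv2.imwrite('pics/z2.png',cv2.resize(im,None,fx=5,fy=5,interpolation=cv2.INTER_CUBIC))
E
```

```text
(no output)
```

View pics/z1.png

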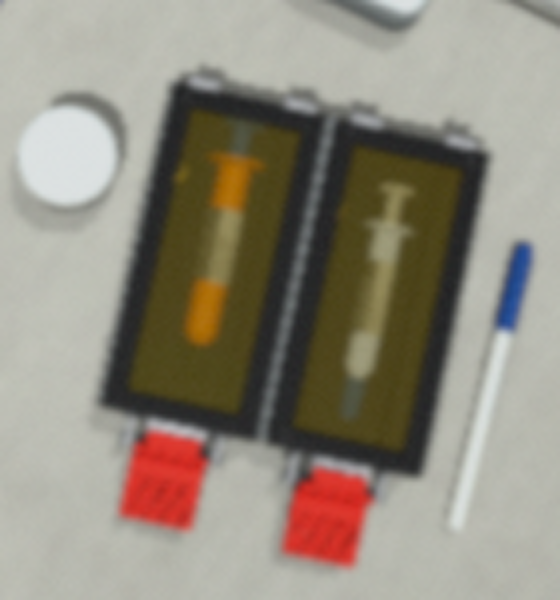

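View pics/z2.png

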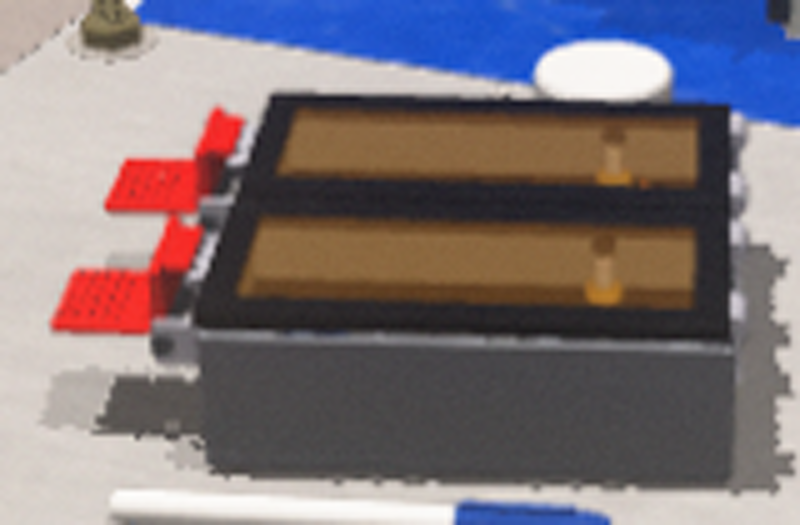

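```bash
cat > pose.py <<'E'
from h import *
from scipy.optimize import least_squares
t,s=load('top'),load('side')
A=np.array([[178,88],[104,404],[418,474],[487,152],[122,515],[190,528],[283,552],[354,566]],float)
At=(A+.5)/4-.5+[270,190]
B=np.array([[74,73,52],[-76,73,52],[-76,-73,52],[74,-73,52],[-122,54.5,37],[-122,20.5,37],[-122,-20.5,37],[-122,-54.5,37]])/1e3
C=(np.array([[198,328],[733,338],[270,95],[728,105]])+.5)/5-.5+[200,220]
D=np.array([[-76,-73,52],[74,-73,52],[-76,73,52],[74,73,52]])/1e3
def w(p,X): return X@R.from_euler('z',p[2]).as_matrix().T+[p[0],p[1],0]
f=lambda p,a=1,b=1:np.r_[a*(proj(t,w(p,B))-At).ravel(),b*(proj(s,w(p,D))-C).ravel()]
for a,b in((1,1),(1,0),(0,1)):
    r=least_squares(f,[.45,-.2,0],args=(a,b)); print(r.x.round(4)); 
    if a*b: print(f(r.x).reshape(-1,2).round(1).tolist()); np.save('pose',r.x); P=r.x
for n,X in dict(pad_l=[-108,37.5,37],padend=[-122,37.5,37],edge=[-76,37.5,49],hinge=[70,37.5,49]).items(): print(n,w(P,np.array([X])/1e3).round(4))
E
python3 pose.py
```

```text
[ 0.5689 -0.2697 -0.205 ]
[[-0.8, -2.8], [-0.8, 0.1], [1.4, 0.5], [1.1, -1.2], [-0.6, -0.3], [0.9, 0.6], [0.1, -0.5], [0.8, 0.1], [-2.0, -1.8], [-0.5, -1.3], [-0.7, 0.2], [0.2, 0.1]]
[ 0.5681 -0.2694 -0.2072]
[ 0.5697 -0.272  -0.1974]
pad_l [[ 0.4708 -0.211   0.037 ]]
padend [[ 0.457  -0.2082  0.037 ]]
edge [[ 0.5021 -0.2175  0.049 ]]
hinge [[ 0.645  -0.2473  0.049 ]]
```

The fit puts the box at (0.569, -0.270) with yaw -0.205, and top and side agree to about 2 mm. I'll shut the fingers, line up with the box and hover over the left pad.

>>> {"method": "step_arm", "body": {"plan": [{"travel": [20, 20, 0], "spin": -0.05}, {"travel": [60, 62, 0], "spin": -0.15}, {"travel": [105, 110, 0], "spin": -0.25}, {"travel": [150, 157, 0], "spin": -0.35}, {"travel": [195, 204, 0], "spin": -0.45}, {"travel": [240, 251, -20], "spin": -0.515}, {"travel": [280, 293, -50], "spin": -0.515}, {"travel": [300, 313, -90], "spin": -0.515}, {"travel": [300, 313, -125], "spin": -0.515}, {"travel": [300, 313, -140], "spin": -0.515}, {"travel": [300, 313, -140], "spin": -0.515}, {"travel": [300, 313, -140], "spin": -0.515}], "claw": 0, "force": 20}}

```text
time: 1.6
ee_pos: [0.4685, -0.2115, 0.2665]
orientation: [3.14, -0.003, -0.205]
ft_force: [0.0, -0.6, 1.0]
width: 0.0003
gripper_force: 0.0
```

```bash
python3 - <<'E'
from h import *
t=snap('top');s=snap('side')
a=cv2.resize(t['pixels'][240:340,270:400],None,fx=4,fy=4,interpolation=cv2.INTER_CUBIC)
b=cv2.resize(s['pixels'][170:320,190:290],None,fx=2.667,fy=2.667,interpolation=cv2.INTER_CUBIC)[:400]
cv2.imwrite('pics/c1.png',np.hstack([a,b]))
E
```

```text
(no output)
```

View pics/c1.png

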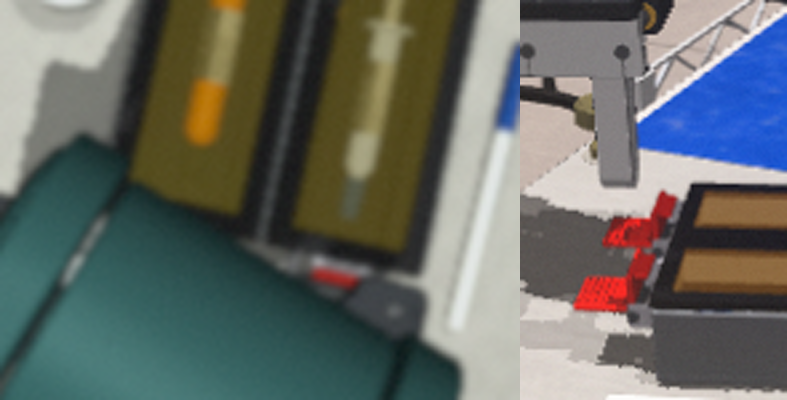

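```bash
python3 - <<'E'
from h import *
s=load('side');P=np.load('pose.npy');Rz=R.from_euler('z',P[2]).as_matrix()
k=lambda p:((proj(s,p)-[190,170])*2.667).round(0).tolist()
T=np.array([.4685,-.2115,.0675])
print('tip',k([T+Rz@[d,0,0] for d in(-.008,0,.008)]))
print('down',k([T+Rz@[d,0,0]-[0,0,.03] for d in(-.008,0,.008)]))
print('pad',k([Rz@[x/1e3,y/1e3,.037]+[P[0],P[1],0] for x in(-122,-92) for y in (20.5,54.5)]))
E
```

```text
tip [[86.0, 184.0], [99.0, 185.0], [113.0, 185.0]]
down [[89.0, 230.0], [103.0, 231.0], [116.0, 231.0]]
pad [[78.0, 243.0], [89.0, 218.0], [128.0, 245.0], [138.0, 219.0]]
```

>>> {"method": "step_arm", "body": {"plan": [{"travel": [0, 0, -12]}, {"travel": [0, 0, -24]}, {"travel": [0, 0, -30]}, {"travel": [0, 0, -34]}, {"travel": [0, 0, -37]}, {"travel": [0, 0, -38]}, {"travel": [0, 0, -38]}]}}

```text
schema error: expected keys travel, spin
```

```bash
python3 - <<'E'
from h import *
print(manip.get_obs()['ft_force'],manip.get_obs()['ee_pos'])
s=snap('side')
cv2.imwrite('pics/c2.png',cv2.resize(s['pixels'][170:320,190:370],None,fx=3,fy=3,interpolation=cv2.INTER_CUBIC))
E
```

```text
[-0.54171517  0.59829229  0.03239542] [ 0.46847778 -0.21145695  0.26672813]
```

View pics/c2.png

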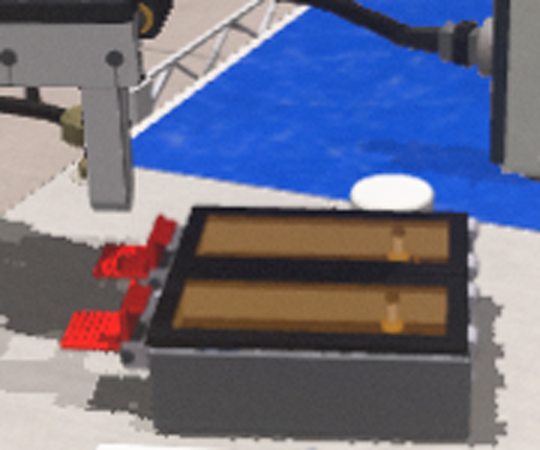

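The move was refused because every row needs a spin, so the picture shows an unchanged scene: finger still above the left pad, both lids shut.

>>> {"method": "step_arm", "body": {"plan": [{"travel": [0, 0, -12], "spin": 0}, {"travel": [0, 0, -24], "spin": 0}, {"travel": [0, 0, -30], "spin": 0}, {"travel": [0, 0, -34], "spin": 0}, {"travel": [0, 0, -37], "spin": 0}, {"travel": [0, 0, -38], "spin": 0}, {"travel": [0, 0, -38], "spin": 0}]}}

```text
time: 2.62
ee_pos: [0.468, -0.2105, 0.2286]
orientation: [3.142, 0.001, -0.204]
ft_force: [-5.8, 2.5, 10.8]
width: 0.0007
gripper_force: 6.5
```

```bash
python3 - <<'E'
from h import *
print(manip.get_obs()['ft_force'],manip.get_obs()['ee_pos'])
s=snap('side')
cv2.imwrite('pics/c3.png',cv2.resize(s['pixels'][170:320,190:370],None,fx=3,fy=3,interpolation=cv2.INTER_CUBIC))
E
```

```text
[-5.77404418  2.53284103 10.82650346] [ 0.46803894 -0.21048385  0.22858688]
```

View pics/c3.png

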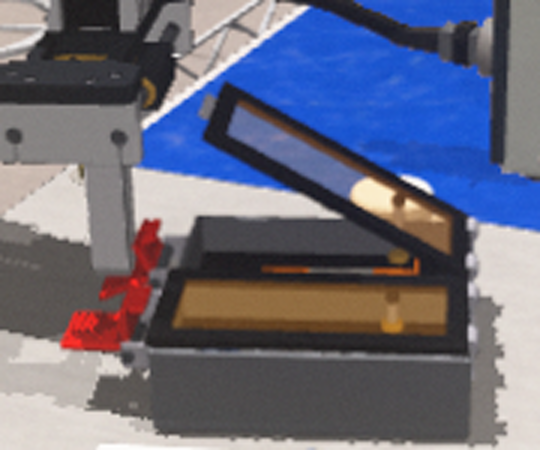

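The left lid has sprung to about 0.5, with its front edge at (205,120), and the right lid is shut. Now I'll rise clear and then move in front of the lid edge.

>>> {"method": "step_arm", "body": {"plan": [{"travel": [-1, 0, 10], "spin": 0}, {"travel": [-1, 0, 30], "spin": 0}, {"travel": [0, 0, 50], "spin": 0}, {"travel": [0, 0, 64], "spin": 0}, {"travel": [15, -3, 64], "spin": 0}, {"travel": [29, -6, 64], "spin": 0}, {"travel": [34, -7, 64], "spin": 0}, {"travel": [39, -8, 64], "spin": 0}, {"travel": [39, -8, 64], "spin": 0}]}}

```text
time: 3.8
ee_pos: [0.5073, -0.2186, 0.2901]
orientation: [-3.141, 0.001, -0.204]
ft_force: [0.8, -0.9, 0.0]
width: 0.0001
gripper_force: 0.1
```

```bash
python3 - <<'E'
from h import *
print(manip.get_obs()['ft_force'],manip.get_obs()['ee_pos'])
s=snap('side')
cv2.imwrite('pics/c4.png',cv2.resize(s['pixels'][130:320,190:370],None,fx=3,fy=3,interpolation=cv2.INTER_CUBIC))
E
```

```text
[ 0.77735399 -0.89375226  0.01807008] [ 0.50732162 -0.2186142   0.29005908]
```

View pics/c4.png

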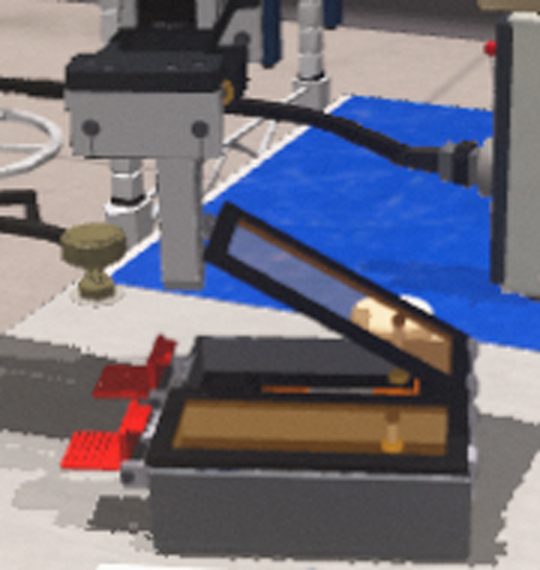

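The tab has sprung back, and the finger at (183,280) stands just in front of the lid edge at (210,240). Next I push along the arc the edge follows.

>>> {"method": "step_arm", "body": {"plan": [{"travel": [6, -1, 8], "spin": 0}, {"travel": [12, -2, 18], "spin": 0}, {"travel": [19, -4, 28], "spin": 0}, {"travel": [26, -5, 37], "spin": 0}, {"travel": [34, -7, 45], "spin": 0}, {"travel": [43, -9, 52], "spin": 0}, {"travel": [52, -11, 58], "spin": 0}, {"travel": [62, -13, 63], "spin": 0}, {"travel": [72, -15, 68], "spin": 0}, {"travel": [82, -17, 72], "spin": 0}, {"travel": [82, -17, 72], "spin": 0}]}}

```text
time: 5.22
ee_pos: [0.59, -0.2358, 0.3627]
orientation: [3.141, -0.0, -0.204]
ft_force: [-0.7, 0.3, 0.5]
width: 0.0006
gripper_force: 0.1
```

```bash
python3 - <<'E'
from h import *
print(manip.get_obs()['ft_force'],manip.get_obs()['ee_pos'])
s=snap('side')
cv2.imwrite('pics/c5.png',cv2.resize(s['pixels'][80:320,190:390],None,fx=2.4,fy=2.4,interpolation=cv2.INTER_CUBIC))
E
```

```text
[-0.69497987  0.34242882  0.46811955] [ 0.58996197 -0.23581427  0.36270435]
```

View pics/c5.png

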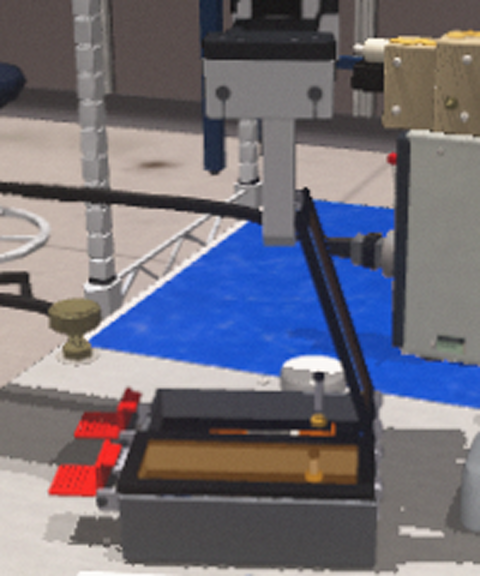

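The lid rests against the finger at about 1.25, with its edge at (303,195). I'll carry on past upright.

>>> {"method": "step_arm", "body": {"plan": [{"travel": [10, -2, 3], "spin": 0}, {"travel": [20, -4, 5], "spin": 0}, {"travel": [29, -6, 6], "spin": 0}, {"travel": [37, -8, 7], "spin": 0}, {"travel": [44, -9, 7], "spin": 0}, {"travel": [51, -11, 7], "spin": 0}, {"travel": [58, -12, 6], "spin": 0}, {"travel": [64, -13, 5], "spin": 0}, {"travel": [70, -14, 4], "spin": 0}, {"travel": [74, -15, 4], "spin": 0}, {"travel": [78, -16, 3], "spin": 0}, {"travel": [78, -16, 3], "spin": 0}]}}

```text
time: 6.78
ee_pos: [0.6674, -0.2517, 0.3655]
orientation: [-3.142, 0.0, -0.204]
ft_force: [-0.3, 0.2, 0.2]
width: 0.0001
gripper_force: 0.0
```

>>> {"method": "step_arm", "body": {"plan": [{"travel": [-10, 2, 2], "spin": 0}, {"travel": [-30, 6, 4], "spin": 0}, {"travel": [-60, 12, 10], "spin": 0}, {"travel": [-100, 20, 15], "spin": 0}, {"travel": [-140, 28, 15], "spin": 0}, {"travel": [-180, 36, 15], "spin": 0}, {"travel": [-210, 42, 15], "spin": 0}, {"travel": [-230, 46, 15], "spin": 0}, {"travel": [-230, 46, 15], "spin": 0}, {"travel": [-230, 46, 15], "spin": 0}]}}

```text
time: 8.02
ee_pos: [0.4373, -0.2057, 0.3811]
orientation: [3.141, -0.001, -0.204]
ft_force: [0.8, -0.3, 0.1]
width: 0.0004
gripper_force: 0.0
```

```bash
python3 - <<'E'
from h import *
s=snap('side');t=snap('top')
a=cv2.resize(s['pixels'][110:330,190:400],None,fx=2,fy=2,interpolation=cv2.INTER_CUBIC)
b=cv2.resize(t['pixels'][150:370,260:420],None,fx=2,fy=2,interpolation=cv2.INTER_CUBIC)
cv2.imwrite('pics/c6.png',np.hstack([a,b]))
P=np.load('pose.npy');Rz=R.from_euler('z',P[2]).as_matrix()
w=lambda X:Rz@(np.array(X)/1e3)+[P[0],P[1],0]
for th in(1.57,1.75,1.9):
  q=[w([70-149*np.cos(th),y,49+149*np.sin(th)]) for y in(2,73)]
  print(th,((proj(s,q)-[190,110])*2).round().tolist())
E
```

```text
1.57 [[310.0, 114.0], [310.0, 86.0]]
1.75 [[348.0, 118.0], [345.0, 90.0]]
1.9 [[379.0, 127.0], [373.0, 97.0]]
```

View pics/c6.png

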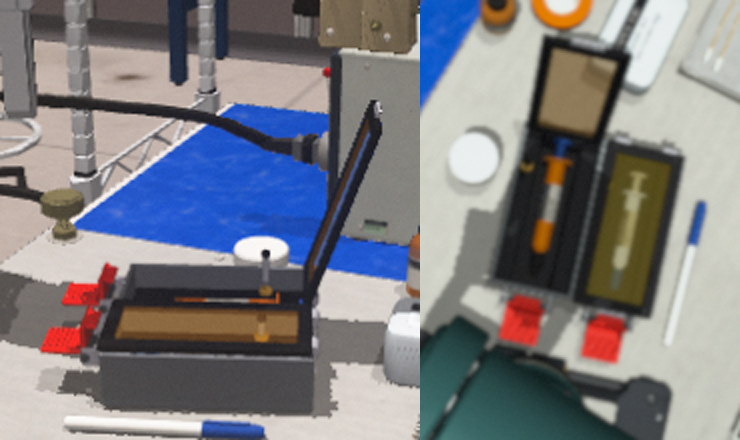

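The left lid lies back on its stop, with its edge at (375,105–127) matching the 1.9 prediction. The right lid is shut, both syringes are in their bays, and the arm is clear.

```bash
python3 -c "
from bench import manip
print(manip.sign_off())"
```

```text
the job is handed in; nothing more can be done
None
```

The left bay, which holds the orange adhesive syringe, is open with its lid resting back on its stop; the right bay is still shut, both syringes are in place, nothing around the box looks disturbed, and the job was handed in at about 8 s.

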